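Find the bored end of a heater-block adapter on the plug fixture and hold it bore-up

ROBOT

A 6-joint arm with a two-finger parallel gripper is mounted at the origin on a cart in front of the work surface, level with it; the furniture and walls round the work are solid. World frame = base frame: x ahead of the robot, y to its left, z up, the work surface at z = 0. Lengths are in m, angles in degrees, forces in N, time in s.
With the tool pointing down it reaches from about 0.3 to 0.75 m from the base axis. Payload 8.5 kg.
Tool frame: the origin (TCP) lies at the very end of the fingers, on their centre line; the grasp point (between the pads) lies 19 mm behind it; z points along the fingers, y is the line along which they close (so a half turn about z gives the same grasp; the last joint's range is limited). The gripper opens to 85 mm and grips with 20 to 120 N. Pads are 22 mm wide; open, the fingers measure 114 mm over their backs; the gripper's body (76 mm by 85 mm) begins 54 mm behind the grasp point. The pads swing forward as they close: fully open they stand 13 mm farther back than shut.
Start: joints at [-12.336, 21.807, 74.336, -0, 83.858, -12.336], TCP at [0.55, 0, 0.231] pointing down, gripper open.
Joint ranges: [-178.18, 178.18], [-50.72, 133.34], [12.68, 142.11], [-81.47, 261.47], [9.98, 163.14], [-165.26, 165.26]. Speed limits (degrees/s): [136.94, 136.94, 180, 180, 180, 180].

INTERFACE

Orientations are given as a 3x3 rotation matrix whose columns are the frame's x, y, z axes.
In Python, from rig import observe, cams, ticket gives the robot as it stands.
- The arm moves only by the tool move_arm, never from a script. Its arguments are lists of equal length, an entry for each row: "jaw": the finger opening in cm, from 0 to 8.54; "dp": the shift along the tool's x, y, z in cm, a list of three; "turn": the turn, a rotation vector about the tool's x, y, z in rad, a list of three. In form: {"jaw": [jaw, ...], "dp": [[tx, ty, tz], ...], "turn": [[wx, wy, wz], ...]}. A call has 1 to 12 rows; each row shifts and turns the commanded pose from where the row before left it, along the tool's axes as they then stand; what a row does not reach is not made up. A row lasts 1/12 s, in which the tool goes at most 41.7 mm and 7.16 degrees, less where a joint would pass 70% of its speed; a pose out of reach is approached as far as the arm can. A call is refused whole if a number of a shift passes 4.17 or a number of a turn 0.125, either way. A call with a gripper value outside its range is refused whole. The fingers move at their own pace and stop on an object; "force" is the grip in N (left out, the last holds). Time passes only in rows, so rows that do not move let the fingers close. It gives the time, the measured TCP pose, the force, the opening and the grip force at its end, in the units of the state.
- observe(): the state, without advancing time (a new reading comes with each control period).
- cams.get_image(name): name is "scene" or "side" or "wrist"; returns (picture, depth): 420x560x3 uint8, red, green, blue; 420x560 float32, m along the optical axis (not along the pixel's ray), 0 where there is no reading.
- cams.calibration(name): a dict with "vertical_fov" (degrees; the focal length in pixels is half the picture's height over the tangent of half this angle, whatever the lens; pixels are square), "cx", "cy" (the principal point, pixels), "view" (4x4, takes a point from world to camera coordinates); the wrist camera has in their place "tool_from_camera" (4x4, takes a point from camera to tool coordinates, whose origin is the TCP and whose axes are the flange's). Camera axes: x right, y up, looking along -z (the intrinsics and any distortion apply to the point x, -y, -z); pixel columns grow to the right and rows downward; lengths in m; the calibration is good to about 2 mm. A picture is of the moment at which its call begins: read the wrist's pose just before it. calibration takes no time and is no camera call.
- ticket.close_job(): hands the job in; it is judged then, once.
Trained networks look in the newest picture that a camera, given by its name, has taken for a name from the list of things; names that differ only in an ending like _2 or _b are one class to them, and where a whole thing is asked for, a point or a joint stands for the part that bears it (a point fixed in the world has none). Each returns a list of dicts, best first, with "p" (0 to 1); they miss things now and then, are a little off and sometimes report something else, mostly with a low value. They report only what shows in the picture. A call takes as long as a camera call. They do not tell look-alikes from the thing itself.
- cams.spot_in(camera, query): "box" ([centre column, centre row, width, height] as shares, 0 to 1, of the picture: columns of its width, rows of its height, round what is visible of it).
- cams.outline_of(camera, query): "mask" (420x560 bool, what is visible of it) and "box" ([centre column, centre row, width, height] as shares, 0 to 1, of the picture: columns of its width, rows of its height, round what is visible of it).
- cams.mark_of(camera, query): "location" ([column, row] as shares, 0 to 1, of the picture: columns of its width, rows of its height: a listed point, or the origin of a listed thing).
The state is a dict: "time_s": time; "q": joint angles; "qvel": joint speeds; "joint_efforts": joint torques, N m; "position": TCP position; "tool_rot": TCP orientation; "ft_force": force on the tool from outside, world axes, zero at the start; "wrist_torque": the same for the moment, N m; "grip_width": finger opening in m; "gripper_force": force on a finger pad.
Only numpy, scipy, OpenCV 4.12 (cv2) and the standard library are available. Lean on these libraries where they do the work, as an engineer would, in place of code of your own. Each camera call takes 0.05 s, during which the arm holds its last target. There are 200 camera calls.

TASK

The square aluminium tube adapter for the block heater has its blind bore in only one of its two ends. Lay it in the bore-check fixture and slide it along the side fence until its end face sits fully home on the end stop with the plug inside the bore; if the plug meets the solid end instead, turn the adapter end for end and try again. Then take it out of the fixture and finish still holding it in the gripper, upright with the bore facing up, about 20 cm above the worktop, so that I can drop a tube into it; leave everything else where it stands.

Things in the scene. Friction and masses are not known exactly. Their poses are not given: they have to be found in the camera images.
- adapter: Loose aluminium bar, 32 x 32 mm square, 72 mm long, 130 to 215 g, lying on a long side at any yaw. Origin at its very centre, x along its length. One end has a centred round blind bore, 18 mm wide, 45 mm deep, 1.5 mm chamfer; the other end is solid. Which end is bored is not given: from above both look alike; feel it on the plug.
- fixture: Bore-check fixture, fixed to the worktop. Aluminium base plate 190 (x) x 84 (y) x 10 (z) mm; origin at the centre of its underside, x towards the end stop, z up. Plate open at its -x end and -y side. An adapter lying on it against the fence has its centre at y = 0, z = 26 mm; fully home on the stop with the plug in the bore at x = +44 mm; solid end against the plug at x = +19 mm.
- stop_face (a point): Point on the end stop's face on the plug's axis, at (80, 0, 26) mm in the fixture; axes as the fixture's. The stop is an upright steel plate, 14 mm thick, 60 mm wide, top 46 mm above the worktop; its face looks to -x.
- plug_tip (a point): Tip of the plug, a chamfered steel pin 13 mm in diameter that stands 25 mm out of the stop face towards -x; at (55, 0, 26) mm in the fixture, axes as the fixture's.
- fence_mid (a point): Middle of the top edge of the side fence's inner face, at (30, 16, 20) mm in the fixture, axes as the fixture's. The fence runs from fixture x = -20 to +80 mm, is 14 mm thick (y = 16 to 30 mm) and stands only 10 mm above the base plate, so a finger held higher passes over it.
- petri_dish: Bystander, loose: clear petri dish 57 mm across, 14 mm high, left of the fixture; origin at the centre of its underside, z up.
- stain_jar: Bystander, loose: white plastic jar 60 mm across, 76 mm high, right of the adapter; origin at the centre of its underside, z up.
- tall_vial: Bystander, loose: vial with black cap, 22 mm across, 96 mm high, left of the fixture; origin at the centre of its underside, z up.
- small_vial: Bystander, loose: small vial 16 mm across, 42 mm high, right of the adapter; origin at the centre of its underside, z up.
- green_box: Bystander, loose: upright green box 55 x 75 mm, 85 mm high, at the back; origin at the centre of its underside, z up.
- tissue_grinder: Bystander, loose: glass grinder tube upright in a brown rubber stopper, 41 mm across, 95 mm high, behind the fixture in front of the heater; origin at the centre of its underside, z up.
Things that resemble listed ones, but are neither listed nor needed, are in the scene too. Of the things shaped like the adapter, the aluminium one is meant.

How it is judged (in metres and radians):
On the way:
1. the adapter lies in the fixture along the fence, its end face home on the end stop and the plug inside its bore (x of adapter in the frame of fixture above 0.0415 m and y of adapter in the frame of fixture between -0.002 and 0.002 m and z of adapter in the frame of fixture below 0.029 m and angle between the x axis of adapter and the x axis of fixture, either way round below 0.06 rad), for 0.2 s.
At the end, for the whole second after the job is handed in: The adapter is held still in the gripper (grip force above 2 N, not touching the fixture), its bored end up and its length within 0.2 rad of vertical, its centre 0.17 to 0.30 m above the worktop (angle between adapter's own x axis and vertical below 0.2 rad and height (world z) of adapter between 0.17 and 0.3 m and contact force between the fingers and adapter above 2 N and contact force between adapter and fixture below 0.1 N and linear speed of adapter below 0.03 m/s); the arm keeps its last pose, push and grip.
It fails at once if a bystander is pushed away (over 20 mm) or tipped (over 0.3 rad) (distance of any of petri_dish, stain_jar, tall_vial, small_vial, green_box, tissue_grinder from where it was at the start of the episode above 0.02 m or angle between any of stain_jar, tall_vial, small_vial, green_box, tissue_grinder's own z axis and vertical above 0.3 rad).
It also fails if it takes over 72 s, if anything falls off the work surface, if the arm or the gripper's body presses on something with over 40 N, if the wrist force passes 120 N, or if a joint passes its speed limit or range.

## Working session

There is one attempt and no reset: what is moved stays moved. The work goes in short steps, Python scripts to look and compute and a tool call to move; the robot and the scene stay as the last step left them, time stands still between calls to the robot, and variables do not carry over. Pictures are saved under pics/ and viewed, at most 10 in all, crops included, and the job is handed in when it is done.

Besides the shell and the picture viewer there is one more tool, called as name(argument=value, ...) on one line, values as JSON. move_arm: Moves the arm, as the interface text tells. Its arguments: {"type":"object","properties":{"jaw":{"type":"array","items":{"type":"number"}},"dp":{"type":"array","items":{"type":"array","items":{"type":"number"}}},"turn":{"type":"array","items":{"type":"array","items":{"type":"number"}}},"force":{"type":"number"}},"required":["jaw","dp","turn"]}

```bash
mkdir -p pics; ls; cat > h.py <<'E'
import numpy as np, cv2
from rig import observe, cams, ticket
names=["adapter","fixture","stop_face","plug_tip","fence_mid","petri_dish","stain_jar","tall_vial","small_vial","green_box","tissue_grinder"]
def save(im,n): cv2.imwrite('pics/'+n+'.png',im[:,:,::-1])
def K(c):
    d=cams.calibration(c); f=210/np.tan(np.radians(d['vertical_fov'])/2); return f,d['cx'],d['cy'],d
def c2w(c,s=None):
    d=cams.calibration(c)
    if c!='wrist': return np.linalg.inv(np.array(d['view']))
    T=np.eye(4);T[:3,:3]=np.array(s['tool_rot']);T[:3,3]=s['position']
    return T@np.array(d['tool_from_camera'])
def ray(c,u,v,s=None):
    f,cx,cy,d=K(c); T=c2w(c,s)
    r=T[:3,:3]@np.array([(u-cx)/f,-(v-cy)/f,-1.]); return T[:3,3],r
def atz(c,u,v,z,s=None):
    o,r=ray(c,u,v,s); return o+r*(z-o[2])/r[2]
def tri(rs):
    A=0;b=0
    for o,r in rs:
        r=r/np.linalg.norm(r);P=np.eye(3)-np.outer(r,r);A=A+P;b=b+P@o
    return np.linalg.solve(A,b)
E
cat > a.py <<'E'
from h import *
np.set_printoptions(precision=4,suppress=True)
s=observe();print(s)
for c in ['scene','side','wrist']:
    d=cams.calibration(c);print(c,{k:(np.array(v).round(4).tolist()) for k,v in d.items()})
    im,dep=cams.get_image(c);save(im,c+'0');np.save(c+'0d.npy',dep)
    for n in names:
        r=cams.mark_of(c,n)
        print(c,n,[(round(x['p'],2),np.round(np.array(x['location'])*[560,420],1).tolist()) for x in r[:3]])
E
python3 a.py
```

```text
pics
{'time_s': 0.0, 'q': array([-12.3373,  21.8421,  74.3878,   0.0022,  83.8561, -12.3371]), 'qvel': array([-0.1199, -0.0154,  0.0082, -0.0371, -0.0555,  0.0996]), 'joint_efforts': array([ -0.001 , -44.8467, -23.1286,  -0.0003,   0.0047,   0.    ]), 'position': array([0.5497, 0.0001, 0.2307]), 'tool_rot': array([[ 0.    ,  1.    , -0.0015],
       [ 1.    , -0.    ,  0.0004],
       [ 0.0004, -0.0015, -1.    ]]), 'ft_force': array([1.0204, 0.2853, 0.5264]), 'wrist_torque': array([0.0131, 0.0021, 0.0166]), 'gripper_force': 0.0, 'grip_width': 0.08553397269974532}
scene {'vertical_fov': 48.8652, 'cx': 278.5498, 'cy': 200.6427, 'view': [[0.4579, -0.8889, -0.008, -0.2695], [0.4697, 0.2343, 0.8511, -0.294], [-0.7547, -0.3936, 0.5249, -0.9115], [0.0, 0.0, 0.0, 1.0]]}
scene adapter [(0.95, [305.7, 248.6]), (0.87, [372.6, 290.2]), (0.74, [361.2, 221.1])]
scene fixture [(0.56, [268.3, 217.3])]
scene stop_face [(0.71, [280.2, 195.8])]
scene plug_tip [(0.78, [276.3, 198.7])]
scene fence_mid [(0.59, [268.2, 203.4])]
scene petri_dish [(0.59, [191.7, 201.7]), (0.54, [315.7, 223.2]), (0.19, [268.2
[... 952 characters left out ...]
2, 198.9])]
side tissue_grinder [(0.79, [247.6, 182.3])]
wrist {'vertical_fov': 68.626, 'cx': 277.4995, 'cy': 212.9561, 'tool_from_camera': [[0.0003, 0.9583, 0.2859, 0.0735], [1.0, -0.0001, -0.0005, 0.0003], [-0.0004, 0.2859, -0.9583, -0.1432], [0.0, 0.0, 0.0, 1.0]]}
wrist adapter [(0.92, [309.9, 351.4]), (0.9, [180.3, 303.1]), (0.85, [273.7, 287.7])]
wrist fixture [(0.89, [253.0, 185.2])]
wrist stop_face [(0.63, [316.0, 186.8])]
wrist plug_tip [(0.8, [302.9, 186.1])]
wrist fence_mid [(0.77, [276.3, 172.5])]
wrist petri_dish [(0.28, [279.1, 171.0])]
wrist stain_jar []
wrist tall_vial []
wrist small_vial []
wrist green_box [(0.73, [438.2, 157.6])]
wrist tissue_grinder [(0.73, [396.6, 247.4])]
```

View pics/scene0.png

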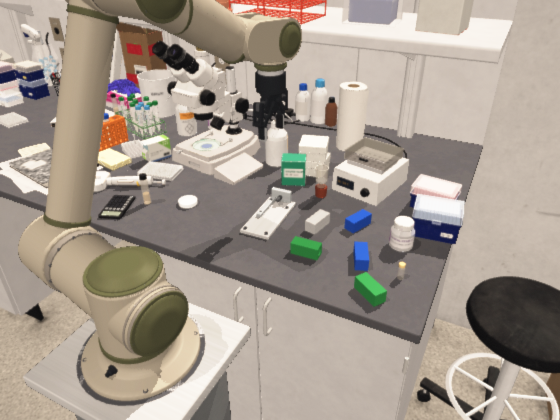

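View pics/wrist0.png

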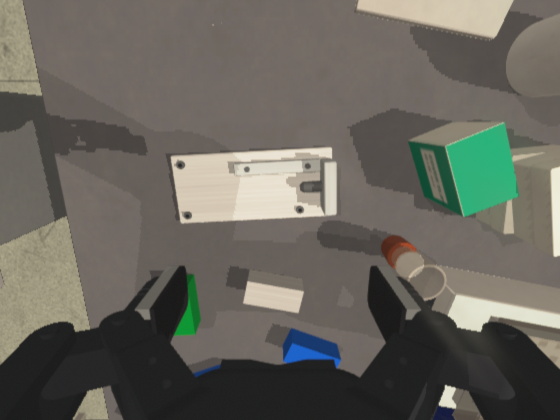

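View pics/side0.png

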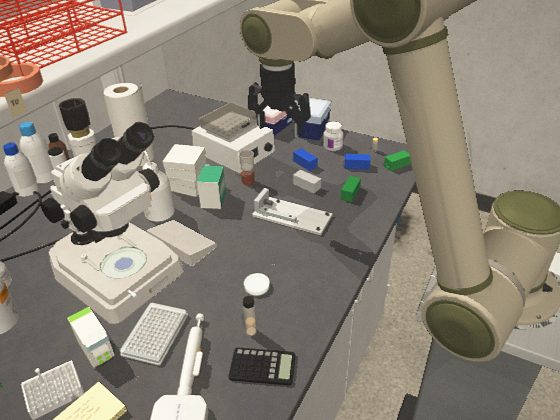

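The aluminium bar is at wrist (274,291), scene (317,222) and side (308,181). The green and blue bars are look-alikes. The fixture is at wrist (253,185), with its stop to the right, towards world +x.

```bash
cat > m.py <<'E'
from h import *
np.set_printoptions(precision=4,suppress=True)
def cloud(c,dep,s):
    f,cx,cy,d=K(c);T=c2w(c,s);v,u=np.mgrid[:420,:560]
    P=np.stack([(u-cx)/f*dep,-(v-cy)/f*dep,-dep],-1)
    return P@T[:3,:3].T+T[:3,3]
seed={'wrist':((274,291),(253,185)),'scene':((317,222),(268,217)),'side':((308,181),(291,215))}
def rect(P):
    r=cv2.minAreaRect((P[:,:2]*1000).astype(np.float32));return r
if __name__=='__main__':
  for c in ['wrist','scene','side']:
    s=observe();im,dep=cams.get_image(c);W=cloud(c,dep,s)
    for n,sd in zip(['adapter','fixture'],seed[c]):
      for o in cams.outline_of(c,n):
        m=o['mask']
        if not m[sd[1],sd[0]] : continue
        ys,xs=np.nonzero(m&(dep>0));P=W[ys,xs]
        print(c,n,round(o['p'],2),len(P),'med',np.median(P,0),'z pct',np.percentile(P[:,2],[5,25,50,75,95]))
        if n=='adapter':
            zt=np.percentile(P[:,2],90);t=abs(P[:,2]-zt)<.005
            print('  top',rect(P[t]),P[t].mean(0))
            col=im[ys,xs].mean(0);print('  col',col)
        else:
            t=abs(P[:,2]-.01)<.005;print('  plate',rect(P[t]),rect(P[P[:,2]>.034]) if (P[:,2]>.034).any() else '')
            np.save('W_'+c,W)
    for n in ['stop_face','plug_tip','fence_mid']:
      for r in cams.mark_of(c,n)[:1]:
        u,v=np.array(r['location'])*[560,420]; print(c,n,atz(c,u,v,.02 if n=='fence_mid' else .026,s))
E
python3 m.py
```

```text
wrist adapter 0.67 1973 med [ 0.5457 -0.1306  0.0317] z pct [0.003  0.0222 0.0317 0.0324 0.0332]
  top ((544.793701171875, -138.87539672851562), (33.95549392700195, 72.08128356933594), 79.18576049804688) [ 0.5447 -0.1375  0.032 ]
  col [177.1566 166.4511 150.5651]
wrist fixture 0.69 11025 med [0.5234 0.0023 0.0105] z pct [0.009  0.0099 0.0105 0.0116 0.0455]
  plate ((520.4824829101562, -1.2807388305664062), (189.18348693847656, 84.34894561767578), 2.953876495361328) ((597.8533325195312, 3.1309127807617188), (33.0250129699707, 59.74239730834961), 3.3018553256988525)
wrist stop_face [0.5981 0.0014 0.026 ]
wrist plug_tip [ 0.5781 -0.0013  0.026 ]
wrist fence_mid [0.5519 0.0162 0.02  ]
scene adapter 0.73 399 med [ 0.5308 -0.1466  0.0298] z pct [0.006  0.0164 0.0298 0.034  0.0357]
  top ((543.489990234375, -141.67347717285156), (32.95380401611328, 75.30025482177734), 78.68148803710938) [ 0.5403 -0.1422  0.0338]
  col [193.7143 184.9348 175.0652]
scene fixture 0.94 1391 med [ 0.5218 -0.0069  0.0129] z pct [0.0089 0.0114 0.0129 0.0166 0.042 ]
  plate ((517.51123046875, -4.076683044433594), 
[... 228 characters left out ...]
0055  0.026 ]
scene fence_mid [0.5549 0.0161 0.02  ]
side adapter 0.59 411 med [ 0.5424 -0.131   0.0293] z pct [0.0055 0.0169 0.0293 0.0345 0.0369]
  top ((544.4631958007812, -140.43997192382812), (37.871559143066406, 75.01900482177734), 78.71674346923828) [ 0.5435 -0.1391  0.0346]
  col [172.0097 166.9635 155.5669]
side fixture 0.64 1829 med [0.5236 0.0047 0.0132] z pct [0.008  0.0115 0.0132 0.0163 0.0424]
  plate ((534.4838256835938, -3.2528533935546875), (100.22867584228516, 222.90261840820312), 88.98149108886719) ((604.527587890625, 4.398212432861328), (46.991859436035156, 47.04338073730469), 44.54251480102539)
side plug_tip [ 0.5837 -0.0096  0.026 ]
side fence_mid [0.5465 0.0211 0.02  ]
```

move_arm(jaw=[5.4,5.4,5.4,5.4,5.4,5.4,5.4,5.4,5.4,5.4,5.4,5.4], dp=[[-3.47,-0.13,0],[-3.47,-0.13,0],[-3.47,-0.13,0],[-3.47,-0.13,0],[0,0,0.8],[0,0,0.8],[0,0,0.8],[0,0,0.8],[0,0,0.8],[0,0,0.8],[0,0,0.8],[0,0,0.8]], turn=[[0,0,0],[0,0,0],[0,0,0],[0,0,0],[0,0,0.12],[0,0,0.12],[0,0,0.12],[0,0,0.12],[0,0,0.12],[0,0,0.12],[0,0,0.12],[0,0,0.12]], force=50)

```text
time_s: 3.7
position: [0.5448, -0.1388, 0.167]
tool_rot: [[0.823, 0.569, 0.0], [0.569, -0.823, -0.0], [0.0, 0.0, -1.0]]
ft_force: [0.3, -0.6, -0.0]
grip_width: 0.054
gripper_force: 0.0
```

move_arm(jaw=[5.4,5.4,5.4,5.4,5.4,5.4,5.4,5.4,5.4], dp=[[0,0,0],[0,0,0],[0,0,0],[0,0,0],[0,0,0],[0,0,0],[0,0,0],[0,0,0],[0,0,0]], turn=[[0,0,0.12],[0,0,0.12],[0,0,0.12],[0,0,0.12],[0,0,0.12],[0,0,0.12],[0,0,0.08],[0,0,0],[0,0,0]])

```text
time_s: 4.45
position: [0.5448, -0.1388, 0.1673]
tool_rot: [[0.983, -0.186, 0.0], [-0.186, -0.983, -0.0], [0.0, -0.0, -1.0]]
ft_force: [0.8, -0.0, -0.4]
grip_width: 0.0539
gripper_force: 0.0
```

```bash
cat > w.py <<'E'
from m import *
import sys
s=observe();print(s['q'],s['position'],s['tool_rot'],s['grip_width'])
im,dep=cams.get_image('wrist');save(im,sys.argv[1]);W=cloud('wrist',dep,s)
for n in ['adapter','fixture']:
  for o in cams.outline_of('wrist',n):
    ys,xs=np.nonzero(o['mask']&(dep>0));P=W[ys,xs]
    if len(P)<50: continue
    if n=='adapter':
        t=abs(P[:,2]-np.percentile(P[:,2],85))<.004; print('adapter',round(o['p'],2),np.percentile(P[:,2],85).round(4),rect(P[t]),im[ys,xs].mean(0))
    else:
        t=abs(P[:,2]-.01)<.004; print('fixture',round(o['p'],2),rect(P[t]))
E
python3 w.py w1
```

```text
[-26.3576  26.0719  78.4594   0.0011  75.4665  74.3327] [ 0.5448 -0.1388  0.1673] [[ 0.9826 -0.1855  0.    ]
 [-0.1855 -0.9826 -0.    ]
 [ 0.     -0.     -1.    ]] 0.05393390345892096
adapter 0.87 0.033 ((597.1393432617188, -236.9337615966797), (32.5933723449707, 72.11893463134766), 67.85956573486328) [ 34.4039  87.242  171.2598]
adapter 0.81 0.0328 ((423.4252624511719, -150.30067443847656), (33.94285583496094, 51.0968132019043), 3.9448394775390625) [ 19.3977 134.7783  49.4463]
adapter 0.71 0.0328 ((455.81011962890625, -293.1546936035156), (73.97249603271484, 32.401588439941406), 21.61724090576172) [ 34.4744  90.9249 180.8902]
adapter 0.66 0.0326 ((353.10833740234375, -349.36688232421875), (74.07807922363281, 32.361663818359375), 55.22669219970703) [ 22.2839 143.314   54.5451]
adapter 0.6 0.0331 ((544.929931640625, -139.5717010498047), (32.035091400146484, 72.11679077148438), 78.62933349609375) [225.8373 216.7934 200.4871]
adapter 0.52 0.0751 ((562.1480712890625, -348.0675354003906), (46.0888557434082, 18.21164894104004), 2.464482545852661) [160.6867 149.4662 139.9531]
fixture 0.69 ((529.9848022460938, -1.9826545715332031), (172.13265991210938, 84.64688110351562), 3.041790723800659)
```

move_arm(jaw=[5.4,5.4,5.4,5.4,5.4,5.4,5.4,5.4], dp=[[0,0.06,3.0],[0,0,3.0],[0,0,3.0],[0,0,3.0],[0,0,2.4],[0,0,1.2],[0,0,0],[0,0,0]], turn=[[0,0,0.01],[0,0,0],[0,0,0],[0,0,0],[0,0,0],[0,0,0],[0,0,0],[0,0,0]])

```text
time_s: 5.27
position: [0.5447, -0.1394, 0.0113]
tool_rot: [[0.98, -0.197, -0.001], [-0.197, -0.98, 0.0], [-0.001, -0.0, -1.0]]
ft_force: [0.2, -0.6, 0.4]
grip_width: 0.054
gripper_force: 0.0
```

move_arm(jaw=[2.6,2.6,2.6,2.6,2.6,2.6,2.6,2.6], dp=[[0,0,0],[0,0,0],[0,0,0],[0,0,0],[0,0,0],[0,0,0],[0,0,0],[0,0,0]], turn=[[0,0,0],[0,0,0],[0,0,0],[0,0,0],[0,0,0],[0,0,0],[0,0,0],[0,0,0]], force=50)

```text
time_s: 5.93
position: [0.5455, -0.1397, 0.0128]
tool_rot: [[0.98, -0.198, 0.003], [-0.198, -0.98, -0.001], [0.003, 0.001, -1.0]]
ft_force: [-0.1, 0.6, 7.1]
grip_width: 0.031
gripper_force: 51.1
```

move_arm(jaw=[2.6,2.6,2.6,2.6], dp=[[0,0,-2.0],[0,0,-2.5],[0,0,-2.5],[0,0,0]], turn=[[0,0,0],[0,0,0],[0,0,0],[0,0,0]])

```text
time_s: 6.27
position: [0.5466, -0.1402, 0.0862]
tool_rot: [[0.98, -0.198, 0.008], [-0.198, -0.98, -0.004], [0.008, 0.002, -1.0]]
ft_force: [1.5, -0.2, -0.7]
grip_width: 0.0309
gripper_force: 50.3
```

```bash
cat > t.py <<'E'
from m import *
import sys
s=observe();print(s['q'],s['position'],s['tool_rot'],s['grip_width'],s['ft_force'])
im,dep=cams.get_image('wrist');save(im,sys.argv[1]);W=cloud('wrist',dep,s)
T=(W-s['position'])@np.array(s['tool_rot'])
m=(dep>0)&(abs(T[...,0])<.06)&(abs(T[...,1])<.07)&(T[...,2]<.05)
for y0 in np.arange(-.07,.07,.005):
    k=m&(T[...,1]>=y0)&(T[...,1]<y0+.005); P=T[k]
    if len(P): print(round(y0*1000),len(P),'z',np.percentile(P[:,2],[2,50,98,100]).round(4),'x',np.percentile(P[:,0],[1,50,99]).round(4))
E
python3 t.py w2
```

```text
[-26.4059  31.2735  84.5413   0.0001  63.6975  74.9862] [ 0.5466 -0.1402  0.0862] [[ 0.9803 -0.1975  0.0076]
 [-0.1975 -0.9803 -0.0038]
 [ 0.0082  0.0022 -1.    ]] 0.030933336317825605 [ 1.4755 -0.1694 -0.7405]
-65 398 z [-0.0918 -0.0876 -0.0804 -0.0779] x [0.0111 0.0121 0.0133]
-60 1358 z [-0.0929 -0.0852 -0.0709 -0.0675] x [0.0111 0.0123 0.0134]
-55 1920 z [-0.0925 -0.0818 -0.0589 -0.0539] x [-0.0075  0.0122  0.0134]
-50 4256 z [-0.0916 -0.078  -0.0536 -0.0473] x [-0.0081  0.009   0.0132]
-45 2897 z [-0.0758 -0.0664 -0.0512 -0.0453] x [-0.0115  0.0027  0.014 ]
-40 1574 z [-0.0629 -0.0569 -0.0465 -0.0434] x [-0.0114  0.0049  0.0131]
-35 633 z [-0.0571 -0.0549 -0.0434 -0.0415] x [-0.0062  0.0062  0.0087]
-30 961 z [-0.0918 -0.0529 -0.0101 -0.0072] x [0.0067 0.011  0.0173]
-25 1998 z [-0.0963 -0.0727 -0.0122 -0.0053] x [0.0073 0.0168 0.02  ]
-20 3842 z [-0.0986 -0.0714 -0.0135  0.0113] x [-0.0293  0.017   0.0352]
-15 3639 z [-0.0987 -0.0722 -0.0029  0.0113] x [-0.0345  0.0173  0.0354]
-10 3179 z [-0.098  -0.0203  0.0037  0.0126] x [-0.0349  0.0112  0.0354]
-5 2889 z [-0.0916 -0.0202  
[... 259 characters left out ...]
5 3326 z [-0.0987 -0.0755 -0.0137  0.0118] x [-0.0166  0.017   0.0261]
20 1728 z [-0.0919 -0.0703 -0.0117 -0.0053] x [0.007  0.0134 0.0183]
25 699 z [-0.0919 -0.0515 -0.0106 -0.0071] x [0.0066 0.0106 0.0131]
30 837 z [-0.057  -0.055  -0.0436 -0.0414] x [-0.0099  0.0056  0.012 ]
35 1789 z [-0.0655 -0.0576 -0.0475 -0.044 ] x [-0.0115  0.0047  0.014 ]
40 3365 z [-0.0787 -0.0697 -0.0518 -0.0457] x [-0.0113  0.0033  0.0139]
45 3806 z [-0.0918 -0.0795 -0.0542 -0.0481] x [-0.0078  0.0112  0.0132]
50 1767 z [-0.0925 -0.0826 -0.0634 -0.0581] x [0.0105 0.0123 0.0134]
55 1227 z [-0.093  -0.086  -0.0734 -0.0678] x [0.0111 0.0123 0.0135]
60 282 z [-0.0918 -0.0883 -0.0818 -0.0797] x [0.0109 0.0121 0.0133]
```

View pics/w2.png

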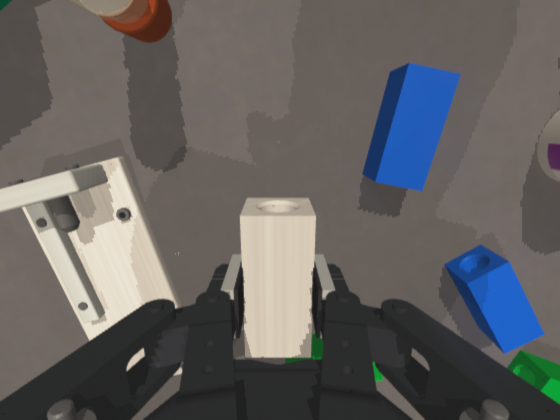

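The picture shows the bore in the held bar's far end, around (278,206). That end is on tool +x, so it will face the stop. The grip is good, and the finger tips sit about 17 mm above the bar's bottom.

move_arm(jaw=[2.6,2.6,2.6,2.6,2.6,2.6,2.6,2.6,2.6], dp=[[-1.41,-3.12,0],[-1.41,-3.12,0],[-1.41,-3.12,0],[-1.43,-3.1,0],[0,0,0],[0,0,0],[0,0,0],[0,0,0],[0,0,0]], turn=[[0,0,0],[0,0,0],[0,0,0],[0,0,0],[0,0,-0.085],[0,0,-0.085],[0,0,-0.08],[0,0,0],[0,0,0]])

```text
time_s: 7.07
position: [0.5134, -0.006, 0.0807]
tool_rot: [[0.999, 0.048, -0.001], [0.048, -0.999, 0.0], [-0.001, -0.0, -1.0]]
ft_force: [0.7, 0.6, -3.0]
grip_width: 0.0309
gripper_force: 50.4
```

```bash
cat > f.py <<'E'
from m import *
import sys
s=observe();print(s['q'],s['position'],s['tool_rot'],s['ft_force'],s['grip_width'])
for c in ['wrist','scene','side']:
    im,dep=cams.get_image(c);save(im,c+sys.argv[1]);W=cloud(c,dep,s)
    for n in ['stop_face','plug_tip','fence_mid']:
      for r in cams.mark_of(c,n)[:1]:
        u,v=np.array(r['location'])*[560,420]; print(c,n,round(r['p'],2),atz(c,u,v,.02 if n=='fence_mid' else .026,s))
    near=(dep>0)&(abs(W[...,0]-.55)<.13)&(abs(W[...,1])<.07)
    t=near&(abs(W[...,2]-.0465)<.004)&(W[...,0]>.585); print(c,'stop top',t.sum(),rect(W[t]) if t.sum()>20 else '', W[t].mean(0))
    t=near&(abs(W[...,2]-.0105)<.003); print(c,'plate',t.sum(),rect(W[t]))
    t=near&(abs(W[...,2]-.021)<.003)&(W[...,1]>.008); print(c,'fence',t.sum(),rect(W[t]) if t.sum()>20 else '')
E
python3 f.py 3
```

```text
[-13.8948  27.7945  92.763   -0.0006  59.516   73.3307] [ 0.5134 -0.006   0.0807] [[ 0.9988  0.0484 -0.0012]
 [ 0.0484 -0.9988  0.0003]
 [-0.0012 -0.0004 -1.    ]] [ 0.6508  0.5909 -2.9982] 0.030892852064378716
wrist stop_face 0.9 [0.5991 0.0041 0.026 ]
wrist plug_tip 0.6 [ 0.5757 -0.0009  0.026 ]
wrist fence_mid 0.8 [0.5484 0.013  0.02  ]
wrist stop top 3104 ((607.8739624023438, 2.6296348571777344), (14.089971542358398, 60.07735824584961), 2.9827749729156494) [0.6076 0.0024 0.0463]
wrist plate 11380 ((521.4214477539062, -1.9599494934082031), (189.001708984375, 84.23760986328125), 3.0255281925201416)
wrist fence 2684 ((550.6649169921875, 24.24560546875), (19.728561401367188, 100.44364166259766), 86.97244262695312)
scene stop_face 0.77 [0.6117 0.0048 0.026 ]
scene plug_tip 0.68 [ 0.5716 -0.0072  0.026 ]
scene stop top 46 ((604.6181030273438, -9.650991439819336), (16.405826568603516, 40.048583984375), 0.5867888927459717) [ 0.6054 -0.0116  0.0472]
scene plate 816 ((517.7640380859375, -4.620235443115234), (190.02711486816406, 86.31948852539062), 3.5733230113983154)
scene fence 57 ((518.2335815429688, 18.5202579498291), (163.009765625, 14.891897201538086), 2.1841979026794434)
side stop_face 0.76 [0.5973 0.0201 0.026 ]
side plug_tip 0.56 [ 0.5797 -0.0025  0.026 ]
side fence_mid 0.79 [0.5481 0.0187 0.02  ]
side stop top 91 ((606.5948486328125, 1.7130985260009766), (15.580397605895996, 65.06575775146484), 1.9991098642349243) [0.6055 0.0042 0.0475]
side plate 938 ((548.582763671875, 6.3136444091796875), (248.60340881347656, 139.23646545410156), 3.357347011566162)
side fence 167 ((521.7471313476562, 20.799217224121094), (177.4402618408203, 21.896547317504883), 1.294121503829956)
```

View pics/wrist3.png

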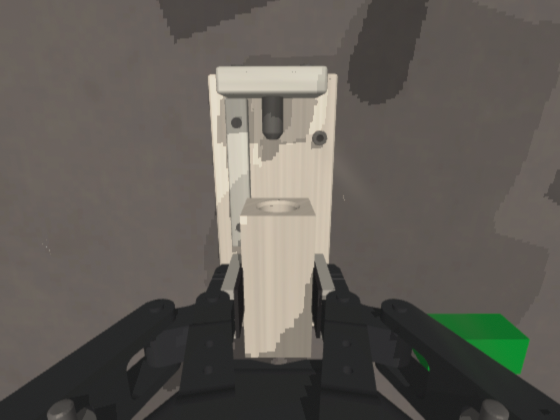

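The plug is at (272,120), the fence is to the left, and the bore faces the plug. I'll lower the bar just clear of the fence.

move_arm(jaw=[2.6,2.6,2.6,2.6,2.6,2.6,2.6], dp=[[0,0.15,1.5],[0,0,1.5],[0,0,1.5],[0,0,0.8],[0,0,0.4],[0,0,0],[0,0,0]], turn=[[0,0,-0.004],[0,0,0],[0,0,0],[0,0,0],[0,0,0],[0,0,0],[0,0,0]])

```text
time_s: 8.25
position: [0.5142, -0.0076, 0.0247]
tool_rot: [[0.998, 0.055, 0.001], [0.055, -0.998, -0.0], [0.001, 0.0, -1.0]]
ft_force: [0.5, 0.4, -1.7]
grip_width: 0.0312
gripper_force: 50.3
```

move_arm(jaw=[2.6,2.6,2.6,2.6], dp=[[0,0,0.07],[0,0,0.07],[0,0,0.06],[0,0,0]], turn=[[0,0,0],[0,0,0],[0,0,0],[0,0,0]])

```text
time_s: 8.58
position: [0.5141, -0.0076, 0.0228]
tool_rot: [[0.998, 0.055, 0.001], [0.055, -0.998, -0.0], [0.001, 0.0, -1.0]]
ft_force: [0.1, 1.2, 1.9]
grip_width: 0.0309
gripper_force: 50.8
```

move_arm(jaw=[2.6,2.6,2.6,2.6,2.6,2.6], dp=[[0,-0.1,0.02],[0,-0.1,0],[0,-0.1,0],[0,-0.08,0],[0,0,0],[0,0,0]], turn=[[0,0,0],[0,0,0],[0,0,0],[0,0,0],[0,0,0],[0,0,0]])

```text
time_s: 9.08
position: [0.5145, -0.0043, 0.0228]
tool_rot: [[0.998, 0.055, 0.002], [0.055, -0.998, -0.001], [0.002, 0.001, -1.0]]
ft_force: [-0.3, -3.5, 5.6]
grip_width: 0.031
gripper_force: 51.3
```

move_arm(jaw=[2.6,2.6,2.6,2.6], dp=[[0,-0.05,0],[0,-0.05,0],[0,-0.05,0],[0,0,0]], turn=[[0,0,0],[0,0,0],[0,0,0],[0,0,0]])

```text
time_s: 9.42
position: [0.5145, -0.003, 0.0228]
tool_rot: [[0.998, 0.055, 0.002], [0.055, -0.998, -0.002], [0.002, 0.002, -1.0]]
ft_force: [-1.2, -4.7, 5.1]
grip_width: 0.0308
gripper_force: 51.3
```

move_arm(jaw=[2.6,2.6,2.6,2.6], dp=[[0,-0.05,0],[0,-0.05,0],[0,-0.03,0],[0,0,0]], turn=[[0,0,0],[0,0,0],[0,0,0],[0,0,0]])

```text
time_s: 9.75
position: [0.5145, -0.0029, 0.0229]
tool_rot: [[0.998, 0.055, 0.002], [0.055, -0.998, -0.004], [0.002, 0.004, -1.0]]
ft_force: [-1.2, -12.0, 4.7]
grip_width: 0.0307
gripper_force: 51.3
```

move_arm(jaw=[2.6,2.6,2.6,2.6,2.6,2.6,2.6], dp=[[0.3,0.04,0],[0.5,0,0],[0.5,0,0],[0.5,0,0],[0.4,0,0],[0,0,0],[0,0,0]], turn=[[0,0,0],[0,0,0],[0,0,0],[0,0,0],[0,0,0],[0,0,0],[0,0,0]])

```text
time_s: 10.33
position: [0.5322, -0.0019, 0.0229]
tool_rot: [[0.998, 0.056, -0.008], [0.056, -0.998, -0.003], [-0.008, 0.003, -1.0]]
ft_force: [-20.7, -15.0, 20.8]
grip_width: 0.0308
gripper_force: 53.3
```

move_arm(jaw=[2.6,2.6,2.6,2.6,2.6,2.6,2.6], dp=[[0.1,0,0],[0.1,0,0],[0.1,0,0],[0.1,0,0],[0.1,0,0],[0.1,0,0],[0,0,0]], turn=[[0,0,0],[0,0,0],[0,0,0],[0,0,0],[0,0,0],[0,0,0],[0,0,0]])

```text
time_s: 10.92
position: [0.5372, -0.0016, 0.023]
tool_rot: [[0.998, 0.056, -0.01], [0.056, -0.998, -0.003], [-0.01, 0.003, -1.0]]
ft_force: [-24.6, -16.0, 23.7]
grip_width: 0.031
gripper_force: 53.6
```

move_arm(jaw=[2.6,2.6,2.6,2.6,2.6], dp=[[0,0.03,-0.05],[0,0.03,-0.05],[0,0,-0.03],[0,0,0],[0,0,0]], turn=[[0,0,0],[0,0,0],[0,0,0],[0,0,0],[0,0,0]])

```text
time_s: 11.33
position: [0.5403, -0.0016, 0.0231]
tool_rot: [[0.998, 0.055, -0.003], [0.055, -0.998, -0.002], [-0.003, 0.002, -1.0]]
ft_force: [-5.0, -9.8, 1.3]
grip_width: 0.0309
gripper_force: 50.7
```

move_arm(jaw=[2.6,2.6,2.6,2.6,2.6,2.6], dp=[[0.1,0.02,0],[0.1,0,0],[0.1,0,0],[0.1,0,0],[0.1,0,0],[0,0,0]], turn=[[0,0,0],[0,0,0],[0,0,0],[0,0,0],[0,0,0],[0,0,0]])

```text
time_s: 11.83
position: [0.5451, -0.0013, 0.0231]
tool_rot: [[0.998, 0.055, -0.004], [0.055, -0.998, -0.001], [-0.004, 0.001, -1.0]]
ft_force: [-6.8, -7.9, 1.8]
grip_width: 0.0311
gripper_force: 50.9
```

move_arm(jaw=[2.6,2.6,2.6,2.6,2.6,2.6,2.6], dp=[[0.3,0,0],[0.3,0,0],[0.3,0,0],[0.3,0,0],[0.3,0,0],[0.1,0,0],[0,0,0]], turn=[[0,0,0],[0,0,0],[0,0,0],[0,0,0],[0,0,0],[0,0,0],[0,0,0]])

```text
time_s: 12.42
position: [0.5615, -0.0004, 0.023]
tool_rot: [[0.998, 0.055, -0.003], [0.055, -0.998, -0.001], [-0.003, 0.001, -1.0]]
ft_force: [-4.5, -8.1, 0.4]
grip_width: 0.0312
gripper_force: 50.9
```

move_arm(jaw=[2.6,2.6,2.6,2.6,2.6,2.6,2.6], dp=[[0.1,0,0],[0.1,0,0],[0.1,0,0],[0.1,0,0],[0.1,0,0],[0,0,0],[0,0,0]], turn=[[0,0,0],[0,0,0],[0,0,0],[0,0,0],[0,0,0],[0,0,0],[0,0,0]])

```text
time_s: 13.0
position: [0.5653, -0.0002, 0.023]
tool_rot: [[0.998, 0.055, -0.006], [0.055, -0.998, -0.002], [-0.006, 0.001, -1.0]]
ft_force: [-10.2, -8.7, 4.2]
grip_width: 0.0309
gripper_force: 51.1
```

move_arm(jaw=[2.6,2.6,2.6,2.6,2.6], dp=[[0.08,0,0],[0.08,0,0],[0,0,0],[0,0,0],[0,0,0]], turn=[[0,0,0],[0,0,0],[0,0,0],[0,0,0],[0,0,0]])

```text
time_s: 13.42
position: [0.5653, -0.0002, 0.023]
tool_rot: [[0.998, 0.055, -0.009], [0.055, -0.998, -0.002], [-0.01, 0.001, -1.0]]
ft_force: [-16.5, -10.3, 8.6]
grip_width: 0.0306
gripper_force: 51.8
```

```bash
python3 t.py w4 | head -4; python3 - <<'E'
import cv2
w=cv2.imread('pics/w4.png');cv2.imwrite('pics/w4c.png',cv2.resize(w[60:340,160:400],None,fx=2,fy=2))
E
```

```text
[-11.9195  36.6757  87.0358  -0.2413  56.7981  75.0551] [ 0.5653 -0.0002  0.023 ] [[ 0.9984  0.0551 -0.0094]
 [ 0.0551 -0.9985 -0.0016]
 [-0.0095  0.0011 -1.    ]] 0.03061897318548857 [-16.5393 -10.3104   8.6073]
-70 1322 z [0.0208 0.0222 0.0235 0.0243] x [-0.0302  0.0197  0.0592]
```

View pics/w4c.png

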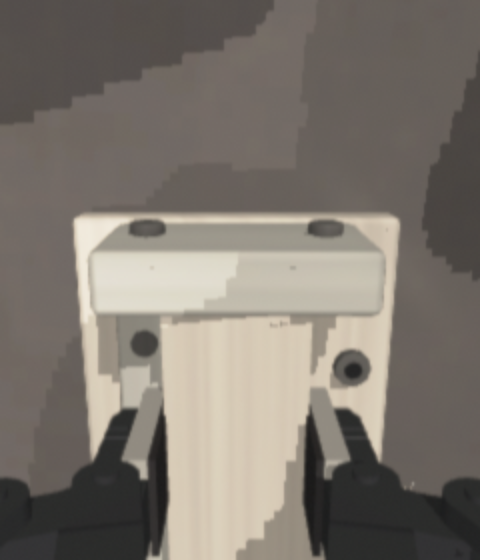

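The bar's end face is flush on the stop, along the fence line, and pushing harder moves it no further, so it is fully home. Now I'll back out and lift.

move_arm(jaw=[2.6,2.6,2.6,2.6,2.6,2.6,2.6,2.6,2.6,2.6,2.6], dp=[[-0.2,0.06,0],[-0.3,0.03,0],[-0.4,0,0],[-0.5,0,0],[-0.6,0,0],[-0.8,0,0],[-0.8,0,0],[-0.8,0,0],[-0.8,0,0],[0,0,0],[0,0,0]], turn=[[0,0,0],[0,0,0],[0,0,0],[0,0,0],[0,0,0],[0,0,0],[0,0,0],[0,0,0],[0,0,0],[0,0,0],[0,0,0]])

```text
time_s: 14.38
position: [0.5162, -0.0029, 0.0234]
tool_rot: [[0.999, 0.055, -0.002], [0.055, -0.999, 0.0], [-0.002, -0.0, -1.0]]
ft_force: [-2.2, -3.1, -1.3]
grip_width: 0.0311
gripper_force: 50.6
```

move_arm(jaw=[2.6,2.6,2.6,2.6,2.6,2.6,2.6,2.6,2.6,2.6], dp=[[0,0.1,-0.5],[0,0.1,-1.5],[0,0,-3.0],[0,0,-3.0],[0,0,-3.0],[0,0,-3.0],[0,0,-3.0],[0,0,-3.0],[0,0,-2.0],[0,0,0]], turn=[[0,0,0],[0,0,0],[0,0,0],[0,0,0],[0,0,0],[0,0,0],[0,0,0],[0,0,0],[0,0,0],[0,0,0]])

```text
time_s: 15.22
position: [0.5188, -0.0047, 0.248]
tool_rot: [[0.998, 0.055, 0.008], [0.056, -0.998, -0.001], [0.008, 0.002, -1.0]]
ft_force: [0.1, -0.2, -2.4]
grip_width: 0.0312
gripper_force: 50.6
```

move_arm(jaw=[2.6,2.6,2.6,2.6,2.6], dp=[[0,0,0],[0,0,0],[0,0,0],[0,0,0],[0,0,0]], turn=[[0,-0.12,0],[0,-0.12,0],[0,-0.12,0],[0,0,0],[0,0,0]])

```text
time_s: 15.63
position: [0.5179, -0.0045, 0.2415]
tool_rot: [[0.934, 0.056, -0.352], [0.052, -0.998, -0.018], [-0.352, -0.001, -0.936]]
ft_force: [-0.6, 0.1, -2.3]
grip_width: 0.0309
gripper_force: 50.5
```

```bash
python3 - <<'E'
from h import *
from scipy.optimize import least_squares
from scipy.spatial.transform import Rotation as Ro
s=observe();print(s['q'],s['position'],s['tool_rot'],s['ft_force'],s['grip_width'])
D=[((-12.3373,21.8421,74.3878,0,83.8561),(.5497,.0001,.2307)),((-26.3576,26.0719,78.4594,0,75.4665),(.5448,-.1388,.1673)),((-26.4059,31.2735,84.5413,0,63.6975),(.5466,-.1402,.0862)),((-13.8948,27.7945,92.763,0,59.516),(.5134,-.006,.0807)),(s['q'][:5],s['position'])]
def fk(p,q):
    h,L1,L2,d,off,e=p; q=np.radians(q)
    R=Ro.from_euler('ZYY',[q[0],q[1],0]).as_matrix()
    P=np.array([0,0,h])+R@[0,off,L1]
    R=R@Ro.from_euler('Y',q[2]).as_matrix(); P=P+R@[e,0,L2]
    R=R@Ro.from_euler('ZY',[q[3],q[4]]).as_matrix(); return P+R@[0,0,d],R
r=least_squares(lambda p:np.concatenate([fk(p,q)[0]-x for q,x in D]+[[(p[5])*.01]]),[.3,.4,.4,.3,.117,0])
print(r.x.round(4),np.abs(r.fun).max()); np.save('fk.npy',r.x)
p=r.x
print(fk(p,s['q'][:5])[1][:,2])
lo=np.array([-178,-50.7,12.7,-81.4,10]);hi=np.array([178,133,142,261.4,163.1])
# final pose: tool z horizontal at heading a, z=.22
for a in (0,-45,-90,45,90,180):
  zt=np.array([np.cos(np.radians(a)),np.sin(np.radians(a)),0])
  best=None
  for pos in [(x,y,z) for x in (.4,.5,.6) for y in (-.1,0.,.1) for z in (.2,.25)]:
   for q4 in (0,90,-60,180):
    f=lambda q:np.r_[fk(p,q)[0]-pos,.3*(fk(p,q)[1][:,2]-zt)]
    o=least_squares(f,np.clip([0,20,90,q4,60],lo+1,hi-1),bounds=(lo,hi))
    if best is None or o.cost<best[0]-1e-6: best=(o.cost,pos,o.x.round(1))
  print(a,best)
E
```

```text
[-11.11226693  28.02007934  65.07131128  -5.14949576 106.90717417
  75.05811956] [ 0.51788401 -0.00451029  0.2414943 ] [[ 0.93437349  0.05559318 -0.35193122]
 [ 0.05247855 -0.99845268 -0.01839165]
 [-0.35240912 -0.00128418 -0.93584516]] [-0.61545416  0.0867742  -2.30570679] 0.03089812890911484Traceback (most recent call last):
  File "<stdin>", line 12, in <module>
    return func(*args, **kwargs)
    vector_fun = VectorFunction(
        fun_wrapped,
    ...<6 lines>...
        workers=workers
    )
    self._update_fun()
    ~~~~~~~~~~~~~~~~^^
    self.f = self.fun_wrapped(xp_copy(self.x))
             ~~~~~~~~~~~~~~~~^^^^^^^^^^^^^^^^^
    return np.atleast_1d(self.fun(x))
                         ~~~~~~~~^^^
    return self.f(x, *self.args, **self.kwargs)
           ~~~~~~^^^^^^^^^^^^^^^^^^^^^^^^^^^^^^
  File "<stdin>", line 12, in <lambda>
  File "<stdin>", line 8, in fk
  File "scipy/spatial/transform/_rotation.pyx", line 1423, in scipy.spatial.transform._rotation.Rotation.from_euler
ValueError: Expected consecutive axes to be different, got ZYY
```

```bash
cat > k.py <<'E'
from h import *
from scipy.optimize import least_squares
from scipy.spatial.transform import Rotation as Ro
s=observe()
D=[((-12.3373,21.8421,74.3878,0,83.8561),(.5497,.0001,.2307)),((-26.3576,26.0719,78.4594,0,75.4665),(.5448,-.1388,.1673)),((-26.4059,31.2735,84.5413,0,63.6975),(.5466,-.1402,.0862)),((-13.8948,27.7945,92.763,0,59.516),(.5134,-.006,.0807)),((-11.1123,28.0201,65.0713,-5.1495,106.9072),(.51788,-.00451,.24149))]
def fk(p,q):
    h,L1,L2,d,off,e=p; q=np.radians(q)
    R=Ro.from_euler('ZY',[q[0],q[1]]).as_matrix()
    P=np.array([0,0,h])+R@[0,off,L1]
    R=R@Ro.from_euler('Y',q[2]).as_matrix(); P=P+R@[e,0,L2]
    R=R@Ro.from_euler('ZY',[q[3],q[4]]).as_matrix(); return P+R@[0,0,d],R
r=least_squares(lambda p:np.concatenate([fk(p,q)[0]-x for q,x in D]+[[(p[5])*.01]]),[.3,.4,.4,.3,.117,0])
print(r.x.round(4),np.abs(r.fun).max()); p=r.x
print(fk(p,s['q'][:5])[1][:,2])
lo=np.array([-178,-50.7,12.7,-81.4,10]);hi=np.array([178,133,142,261.4,163.1])
for a in (0,-30,-60,-90,60,90,180):
  zt=np.array([np.cos(np.radians(a)),np.sin(np.radians(a)),0])
  for q4 in (0,90,-60,180):
   best=None
   for pos in [(x,y,.22) for x in (.4,.5,.6,.7) for y in (-.2,-.1,0.,.1)]:
    f=lambda q:np.r_[fk(p,q)[0]-pos,.3*(fk(p,q)[1][:,2]-zt)]
    o=least_squares(f,np.clip([0,20,90,q4,60],lo+1,hi-1),bounds=(lo,hi))
    if best is None or o.cost<best[0]-1e-6: best=(o.cost.round(6),pos,o.x.round(1))
   print(a,q4,best)
E
python3 k.py
```

```text
[0.13   0.5369 0.3508 0.2574 0.1175 0.1029] 0.0010288781221716235
[-0.35193122 -0.01839165 -0.93584516]
0 0 (np.float64(0.0), (0.5, -0.2, 0.22), array([-61.4,  32. , 130.5, 117.4,  81.7]))
0 90 (np.float64(0.0), (0.5, -0.2, 0.22), array([-61.4,  32. , 130.5, 117.4,  81.7]))
0 -60 (np.float64(0.01102), (0.7, 0.1, 0.22), array([  3.6,  24.3,  89.4, -81.4,  10. ]))
0 180 (np.float64(0.0), (0.5, -0.2, 0.22), array([-61.4,  32. , 130.5, 117.4,  81.7]))
-30 0 (np.float64(0.007699), (0.7, 0.1, 0.22), array([ 15.2,  33.4,  79.3, -81.4,  48.7]))
-30 90 (np.float64(0.0), (0.4, 0.1, 0.22), array([ 28.3,  32.1, 134.8, 238.9,  83.2]))
-30 -60 (np.float64(0.007699), (0.7, 0.1, 0.22), array([ 15.2,  33.4,  79.3, -81.4,  48.7]))
-30 180 (np.float64(0.0), (0.4, 0.1, 0.22), array([ 28.3,  32.1, 134.8, 238.9,  83.2]))
-60 0 (np.float64(0.000336), (0.4, 0.1, 0.22), array([ 35.5,  34.1, 110.1, -81.4,  93.2]))
-60 90 (np.float64(0.0), (0.4, -0.2, 0.22), array([-20.7,  32.4, 137.9, 219.7,  82.5]))
-60 -60 (np.float64(0.000336), (0.4, 0.1, 0.22), array([ 35.5,  34.1, 110.1, -81.4,  93.2]))
-60 180 (np.float
[... 776 characters left out ...]
0 (np.float64(0.0), (0.4, -0.2, 0.22), array([-60. ,  44.6,  82.2,  44. , 133.9]))
90 90 (np.float64(0.0), (0.4, -0.2, 0.22), array([-60. ,  44.6,  82.2,  44. , 133.9]))
90 -60 (np.float64(0.0), (0.4, -0.2, 0.22), array([-60. ,  44.6,  82.2,  44. , 133.9]))
90 180 (np.float64(0.0), (0.4, -0.2, 0.22), array([-60. ,  44.6,  82.2,  44. , 133.9]))
180 0 (np.float64(0.0), (0.4, -0.2, 0.22), array([-26.8,  50.3,  67.2, -47.6, 142.4]))
180 90 (np.float64(0.0), (0.4, -0.2, 0.22), array([-26.8,  50.3,  67.2, -47.6, 142.4]))
180 -60 (np.float64(0.0), (0.4, -0.2, 0.22), array([-26.8,  50.3,  67.2, -47.6, 142.4]))
180 180 (np.float64(3e-06), (0.6, -0.2, 0.22), array([-20.8,  72.4,  12.7, 257.3, 158.6]))
```

```bash
cat >> k.py <<'E'
print('----')
# q6 mapping: R_tool = R5 Rz(q6+c)
M=fk(p,s['q'][:5])[1].T@np.array(s['tool_rot']); a6=np.degrees(np.arctan2(M[1,0],M[0,0])); c=a6-s['q'][5]; print('c',c,M.round(3).tolist())
lo6=np.r_[lo,-165];hi6=np.r_[hi,165]
def ik(pos,R,q0):
    f=lambda q:np.r_[fk(p,q[:5])[0]-pos,.2*(fk(p,q[:5])[1]@Ro.from_euler('Z',q[5]+c,degrees=True).as_matrix()-R).ravel()]
    o=least_squares(f,np.clip(q0,lo6+.01,hi6-.01),bounds=(lo6,hi6),x_scale=50.);return o.x,o.cost
down=lambda y:np.array([[np.cos(y),np.sin(y),0],[np.sin(y),-np.cos(y),0],[0,0,-1.]])
for pos in [(x,y,.27) for x in (.35,.42,.5) for y in (-.25,-.15,-.05)]:
  for y1 in (90,60):
    q=np.array(s['q']);w=0;mx=0
    for t in np.linspace(0,1,14):
        q,e=ik(np.array(s['position'])*(1-t)+np.array(pos)*t,down(np.radians(3.2+(y1-3.2)*t)),q);w=max(w,e)
    for t in np.linspace(0,1,16):
        qp=q;q,e=ik(np.array(pos),down(np.radians(y1))@Ro.from_euler('Y',90*t,degrees=True).as_matrix(),q);w=max(w,e);mx=max(mx,abs(q-qp).max())
    print(pos,y1,'cost',w.round(6),'maxstep',mx.round(1),q.round(1))
E
python3 k.py | sed -n '/----/,$p'
```

```text
----
c 90.0 [[-0.966, -0.258, -0.0], [0.258, -0.966, 0.0], [-0.0, 0.0, 1.0]]
(0.35, -0.25, 0.27) 90 cost 0.0 maxstep 5.0 [-66.4  41.1  79.   41.1 142.5 -55.3]
(0.35, -0.25, 0.27) 60 cost 0.0 maxstep 5.5 [-77.9  34.5  95.1  54.8 124.9 -51. ]
(0.35, -0.15, 0.27) 90 cost 0.0 maxstep 4.3 [-62.   35.5  92.6  40.8 134.  -59.1]
(0.35, -0.15, 0.27) 60 cost 0.0 maxstep 5.8 [-75.   28.9 109.2  53.3 118.2 -57.6]
(0.35, -0.05, 0.27) 90 cost 0.0 maxstep 5.1 [-55.9  30.9 104.1  43.7 125.8 -60.7]
(0.35, -0.05, 0.27) 60 cost 0.0 maxstep 6.0 [-70.5  24.4 121.9  54.6 111.1 -63.1]
(0.42, -0.25, 0.27) 90 cost 0.0 maxstep 4.8 [-60.7  44.4  71.1  52.6 141.9 -44.2]
(0.42, -0.25, 0.27) 60 cost 0.0 maxstep 5.7 [-70.6  36.7  89.6  63.1 121.6 -44. ]
(0.42, -0.15, 0.27) 90 cost 0.0 maxstep 4.7 [-55.7  38.8  84.5  51.2 133.7 -49.4]
(0.42, -0.15, 0.27) 60 cost 0.0 maxstep 6.0 [-66.4  31.3 103.   62.8 115.1 -50.5]
(0.42, -0.05, 0.27) 90 cost 0.0 maxstep 5.4 [-49.2  34.3  95.4  53.4 125.6 -51.8]
(0.42, -0.05, 0.27) 60 cost 0.0 maxstep 6.1 [-60.2  27.  114.5  65.5 108.3 -55.5]
(0.5, -0.25, 0.27) 90 cost 0.0 maxstep 4.9 [-54.9  49.   60.2  64.9 140.6 -31.2]
(0.5, -0.25, 0.27) 60 cost 0.0 maxstep 5.9 [-63.1  40.   81.7  71.1 117.7 -36.3]
(0.5, -0.15, 0.27) 90 cost 0.0 maxstep 5.1 [-49.7  43.3  73.7  61.9 132.8 -38.2]
(0.5, -0.15, 0.27) 60 cost 0.0 maxstep 6.0 [-58.   34.7  94.4  71.4 111.4 -42.7]
(0.5, -0.05, 0.27) 90 cost 0.0 maxstep 5.6 [-43.1  38.9  84.2  62.9 124.9 -41.8]
(0.5, -0.05, 0.27) 60 cost 0.0 maxstep 6.1 [-51.1  30.6 104.9  74.6 104.6 -47.5]
```

move_arm(jaw=[2.6,2.6,2.6,2.6,2.6,2.6,2.6,2.6,2.6,2.6,2.6,2.6], dp=[[0,0,0],[0,0,0],[0,0,0],[0,0,0],[-1.72,1.5,0],[-1.72,1.5,0],[-1.72,1.5,0],[-1.72,1.5,0],[-1.72,1.5,0],[-1.71,1.5,0],[0,0,0],[0,0,0]], turn=[[0,0.12,0],[0,0.12,0],[0,0.12,0],[0,0,0],[0,0,0],[0,0,0],[0,0,0],[0,0,0],[0,0,0],[0,0,0],[0,0,-0.12],[0,0,-0.12]], force=60)

```text
time_s: 16.63
position: [0.4184, -0.1009, 0.2439]
tool_rot: [[0.956, 0.294, 0.001], [0.294, -0.956, -0.0], [0.001, 0.001, -1.0]]
ft_force: [0.1, 0.9, -1.9]
grip_width: 0.0304
gripper_force: 63.2
```

move_arm(jaw=[2.6,2.6,2.6,2.6,2.6,2.6,2.6,2.6,2.6,2.6,2.6,2.6], dp=[[0,0,0],[0,0,0],[0,0,0],[0,0,0],[0,0,0],[0,0,0],[0,0,0],[0,0,0],[0,0,0],[0,0,0],[0,0,0],[0,0,0]], turn=[[0,0,-0.12],[0,0,-0.12],[0,0,-0.12],[0,0,-0.12],[0,0,-0.12],[0,0,-0.12],[0,0,-0.12],[0,0,-0.12],[0,0,-0.12],[0,0,-0.12],[0,0,-0.07],[0,0,0]])

```text
time_s: 17.63
position: [0.419, -0.1001, 0.2437]
tool_rot: [[0.004, 1.0, 0.001], [1.0, -0.004, -0.0], [-0.0, 0.001, -1.0]]
ft_force: [0.0, -0.2, -1.4]
grip_width: 0.0308
gripper_force: 63.2
```

move_arm(jaw=[2.6,2.6,2.6,2.6,2.6,2.6,2.6,2.6,2.6,2.6,2.6,2.6], dp=[[0,0,0],[0,0,0],[0,0,0],[0,0,0],[0,0,0],[0,0,0],[0,0,0],[0,0,0],[0,0,0],[0,0,0],[0,0,0],[0,0,0]], turn=[[0,0.09,0],[0,0.09,0],[0,0.09,0],[0,0.09,0],[0,0.09,0],[0,0.09,0],[0,0.09,0],[0,0.09,0],[0,0.09,0],[0,0.09,0],[0,0.09,0],[0,0,0]])

```text
time_s: 18.63
position: [0.4192, -0.1013, 0.2421]
tool_rot: [[0.009, 1.0, 0.005], [0.544, -0.009, 0.839], [0.839, -0.005, -0.544]]
ft_force: [-1.0, -0.6, -2.3]
grip_width: 0.0308
gripper_force: 63.3
```

Pitch so far is 57°. About 0.575 rad remains.

move_arm(jaw=[2.6,2.6,2.6,2.6,2.6,2.6,2.6,2.6,2.6,2.6,2.6], dp=[[-0.3,0,0],[-0.3,0,0],[-0.3,0,0],[-0.3,0,0],[-0.3,0,0],[-0.3,0,0],[-0.3,0,0],[0,0,0],[0,0,0],[0,0,0],[0,0,0]], turn=[[0,0.082,0],[0,0.082,0],[0,0.082,0],[0,0.082,0],[0,0.082,0],[0,0.082,0],[0,0.082,0],[0,0,0],[0,0,0],[0,0,0],[0,0,0]])

```text
time_s: 19.55
position: [0.4194, -0.107, 0.2245]
tool_rot: [[-0.001, 1.0, 0.005], [0.011, -0.005, 1.0], [1.0, 0.001, -0.011]]
ft_force: [-0.9, 0.1, -1.6]
grip_width: 0.0305
gripper_force: 63.4
```

```bash
python3 t.py w5 | head -5; python3 - <<'E'
from m import *
s=observe()
im,dep=cams.get_image('scene');save(im,'scene5')
im,dep=cams.get_image('side')
a=cv2.imread('pics/scene5.png')[80:330,120:440];b=cv2.imread('pics/w5.png')
save(im,'side5');b=cv2.resize(b,(333,250));d=cv2.imread('pics/side5.png')[60:360,200:480];d=cv2.resize(d,(320,343))
z=np.zeros((600,660,3),np.uint8);z[:250,:320]=a;z[:250,325:658]=b;z[255:598,:320]=d;cv2.imwrite('pics/m5.png',z)
E
```

```text
[-53.3173  40.5632  91.2619  48.0436 125.9884 -56.4055] [ 0.4194 -0.107   0.2245] [[-0.001   1.      0.0055]
 [ 0.0113 -0.0055  0.9999]
 [ 0.9999  0.0011 -0.0113]] 0.030545026734510025 [-0.8609  0.1237 -1.5683]
-65 246 z [-0.0899 -0.0865 -0.081  -0.0791] x [0.0112 0.0124 0.0138]
-60 1268 z [-0.0918 -0.0846 -0.0719 -0.0687] x [0.0116 0.0127 0.0139]
```

View pics/m5.png

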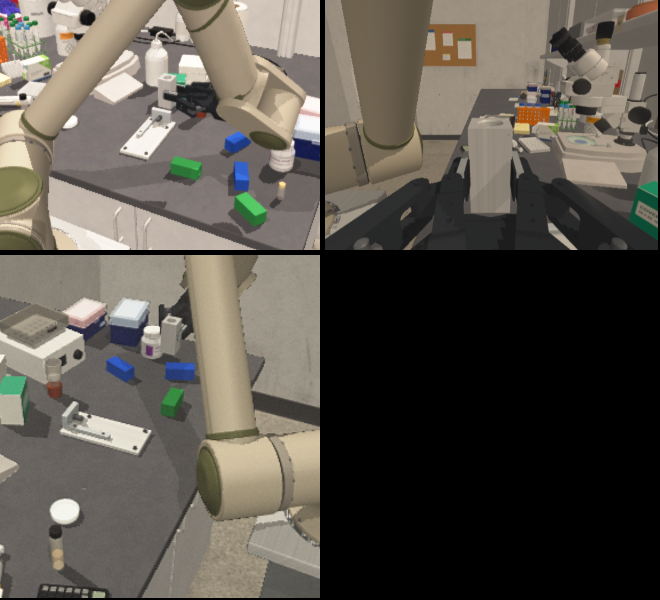

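The bar is held upright at 0.22 m with the bore on top: its opening shows at (172,321) in the side crop and (490,125) in the wrist crop. Nothing else has moved, so I'm handing in.

```bash
python3 -c "
from rig import ticket
print(ticket.close_job())"
```

```text
the job is handed in; nothing more can be done
None
```

The adapter went fully home on the stop with the plug in its bore, first way round; it is now out of the fixture, held upright with the bore up about 22 cm above the worktop, nothing else looked moved, and the job is handed in (no verdict was returned).

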